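Pop the kiln's fuse hatch and swing it right back

TASK

The kiln has lost power and its fuses must be looked at: with the fingertips, gently press down the front edge of the orange hatch once, so that its push-push latch lets go and the hatch pops up by itself; take the fingers off and see that it stays up. Then push the raised hatch back with the outside of the fingers until it rests at its stop, leaning past upright, and come away, leaving it standing open. Do not push it shut again, leave the blue battery hatch shut, and do not lift, carry or knock over any of the things that stand around.

Things in the scene. Friction and masses are not known exactly. Their poses are not given: they have to be found in the camera images.
- fuse_box: Grey metal box screwed to the bench (112 x 104 mm foot plate, 4 mm thick; body 100 x 88 mm), its rim 56 mm high, with an orange hatch on top. Origin: centre of the underside; z up, x from the hatch's front edge towards its hinge (roughly away from the robot), y along the hinge. The box cannot move.
- fuse_press (a point): White ring mark (20 mm) on top of the orange hatch: the place to press. On the hatch's top, mid-width, 47 mm in front of the hinge axis, 13 mm behind the front edge; moves with the hatch. Shut, it is 10 mm above the box's rim. Pressing takes 2 to 6 N; the latch lets go with the mark about 5 mm down; hard stop at 7 mm. Axes turn with the hatch: x from front edge to hinge, z out of its top.
- fuse_hinge (a point): Middle of the orange hatch's hinge axis, along the box's y axis, 61 mm above the bench, 21.5 mm from the box's centre in its +x. Does not move. To swing the popped hatch on: a finger in front of it, tip 20 to 35 mm above this axis, moved level towards the hinge (under 2 N). The hatch is at its (hard) stop when the finger's leading face is 12 mm short of the axis, past 1.62 rad when 20 mm short.
- fuse_edge (a point): Middle of the orange hatch's front edge, 60 mm from the hinge axis; moves with it. The hatch is a smooth plate 56 mm wide, 14 mm thick, with a 26 mm wide latch block on its underside near the front, reaching 23 mm below the hinge axis when shut. Popped up, this edge is about 55 mm above the hinge axis and 24 mm in front of it, the block's lower front 43 mm above and 44 mm in front.
- fuse_lid (a joint): Angle of the orange hatch (rad): 0 shut and latched, negative pressed in (stop -0.15), positive open, 1.57 upright, stop 1.8. Once the latch lets go and the finger rises out of its way, a spring lifts it to about 1.15 rad in 2 s; hinge friction holds it wherever it is left from there on. Pushed shut and in again, it latches again.
- fuse_latch (a joint): Hidden latch pin in the block under the orange hatch, sideways position (m): about +0.001 latched, +0.003 to +0.007 when pressed in and released, about -0.006 once the hatch has popped open.
- batt_box: Another box, just like the first, but with a blue hatch (battery hatch). Same origin and axes. The two boxes may change places.
- batt_lid (a joint): Angle of the blue hatch (rad), 0 shut and latched; it has the same kind of latch and must stay shut.
- jar: Small screw-lid glass jar with a white lid, 45 mm across, 51 mm high, loose on the bench between the two boxes. Origin: centre of the underside.
- dowel: Upright pale wooden dowel, 29 mm across, 100 mm high, loose on the bench between the two boxes or a little beyond them. Origin: centre of the underside.
- marver: Black graphite block, 50 x 50 x 18 mm, loose on the bench beyond the boxes. Origin: centre of the underside.
- green_bead: Green glass ring bead, 25 mm across, 8 mm high, lying flat near the bench's front edge. Origin: centre of the underside.
- nose_pliers: Red-handled pliers, 157 x 55 x 12 mm, lying on the bench at the back right. Origin: centre of the underside.
- paddle: Graphite paddle with a brown handle, 174 x 34 x 23 mm, lying at the right edge of the bench. Origin: centre of the underside.

How it is judged:
By the outcome, as a careful person would: the job done as asked, in the order asked, and still so for the second after the job is handed in, with the robot touching nothing.
It also fails if it takes over 38 s, if anything falls off the work surface, if the arm or the gripper's body presses on something with over 40 N, if the wrist force passes 120 N, or if a joint passes its speed limit or range.

ROBOT

A 7-joint arm with a two-finger parallel gripper is mounted at the origin on a cart in front of the work surface, level with it; the furniture and walls round the work are solid. World frame = base frame: x ahead of the robot, y to its left, z up, the work surface at z = 0. Lengths are in m, angles in degrees, forces in N, time in s.
With the tool pointing down it reaches from about 0.35 to 0.9 m from the base axis. Payload 7.2 kg.
Tool frame: the origin (TCP) lies midway between the tips of the shut fingers; the grasp point (between the pads) lies 19 mm behind it; z points along the fingers, y is the line along which they close (so a half turn about z gives the same grasp; the last joint's range is limited). The gripper opens to 85 mm and grips with 20 to 120 N. Pads are 22 mm wide; open, the fingers measure 114 mm over their backs; the gripper's body (76 mm by 85 mm) begins 54 mm behind the grasp point. The pads swing forward as they close: fully open they stand 13 mm farther back than shut.
Start: joints at [-67.391, 23.554, -0.728, 91.456, 0.321, 64.991, -4.71], TCP at [0.279, 0.559, 0.231] pointing down, gripper open.
Joint ranges: [-169.25, 169.25], [-16.82, 113.86], [-84.01, 82.57], [7.8, 145.47], [-59.2, 239.2], [7.22, 106.19], [-163.78, 163.78]. Speed limits (degrees/s): [136.94, 136.94, 172.46, 172.46, 180, 180, 180].

INTERFACE

Orientations are given as a 3x3 rotation matrix whose columns are the frame's x, y, z axes.
In Python, from rig import * gives the robot as it stands.
- The arm moves only by the shell command python3 -m crank 'ROWS' [OPENING] [FORCE]. ROWS is JSON, a list of rows, each a list of 2 entries, a list of its own where there are three numbers: the shift along the tool's x, y, z in cm, then the turn, a rotation vector about the tool's x, y, z in rad. In form: [[[x, y, z], [rx, ry, rz]], ...]. A call has exactly 10 rows; each row shifts and turns the commanded pose from where the row before left it, along the tool's axes as they then stand; what a row does not reach is not made up. A row lasts 1/12 s, in which the tool goes at most 41.7 mm and 7.16 degrees, less where a joint would pass 70% of its speed; a pose out of reach is approached as far as the arm can. A call with a gripper value outside its range is refused whole. OPENING is the opening, from 0 (shut) to 1 (fully open), set as the call begins (- or left out, the last holds). The fingers move at their own pace and stop on an object; FORCE is the grip in N (left out, the last holds). Time passes only in rows, so rows that do not move let the fingers close, or fill a call up. It gives the time, the measured TCP pose, the force, the opening and the grip force at its end, in the units of the state.
- get_state(): the state, without advancing time (a new reading comes with each control period).
- get_image(name): name is "side" or "top" or "wrist"; returns (picture, depth): 420x560x3 uint8, blue, green, red; 420x560 float32, m along the optical axis (not along the pixel's ray), 0 where there is no reading.
- camera_params(name): a dict with "fov_y" (degrees; the focal length in pixels is half the picture's height over the tangent of half this angle, whatever the lens; pixels are square), "cx", "cy" (the principal point, pixels), "origin" and "orientation" of the camera in the world. Camera axes: x right, y down, z forward; pixel columns grow to the right and rows downward; lengths in m; the calibration is good to about 2 mm. The wrist camera is an equidistant fisheye: a pixel r from the principal point sees the ray r / f radians off the axis. A picture is of the moment at which its call begins: read the wrist's pose just before it. camera_params takes no time and is no camera call; for the wrist camera it gives the pose at the moment of the call.
- finish_job(): hands the job in; it is judged then, once.
The state is a dict: "clock": time; "qpos": joint angles; "qvel": joint speeds; "effort": joint torques, N m; "eef_pos": TCP position; "orientation": TCP orientation; "force": force on the tool from outside, world axes, zero at the start; "torque": the same for the moment, N m; "width": finger opening in m; "gripper_force": force on a finger pad.
Only numpy, scipy, OpenCV 4.12 (cv2) and the standard library are available. Lean on these libraries where they do the work, as an engineer would, in place of code of your own. Each camera call takes 0.05 s, during which the arm holds its last target. There are 200 camera calls.

## Working session

There is one attempt and no reset: what is moved stays moved. The work goes in short steps, Python scripts to look and compute and a shell command to move; the robot and the scene stay as the last step left them, time stands still between calls to the robot, and variables do not carry over. Pictures are saved under pics/ and viewed, at most 10 in all, crops included, and the job is handed in when it is done.

```bash
mkdir -p pics; ls
cat > h.py <<'E'
from rig import *
import numpy as np, cv2
def cloud(name):
    c=camera_params(name); im,d=get_image(name)
    f=im.shape[0]/2/np.tan(np.radians(c["fov_y"])/2)
    v,u=np.mgrid[:im.shape[0],:im.shape[1]]
    P=np.dstack([(u-c["cx"])/f*d,(v-c["cy"])/f*d,d])@np.array(c["orientation"]).T+np.array(c["origin"])
    P[d==0]=np.nan
    return im,P
E
python3 - <<'E'
from h import *
s=get_state(); print(s["clock"],s["eef_pos"],np.round(s["orientation"],3),s["width"],s["force"])
for n in ("top","side"):
    im,P=cloud(n); cv2.imwrite(f"pics/{n}0.png",im); np.save(f"{n}0.npy",P); c=camera_params(n);print(n,c["origin"],c["fov_y"])
    hsv=cv2.cvtColor(im,cv2.COLOR_BGR2HSV)
    for nm,lo,hi in (("orange",(8,150,100),(20,255,255)),("blue",(100,130,60),(125,255,255))):
        m=cv2.inRange(hsv,lo,hi); k,l,st,ce=cv2.connectedComponentsWithStats(m)
        for i in range(1,k):
            if st[i,4]>150: 
                q=P[l==i]; print(nm,st[i],np.nanmedian(q,0).round(4),np.nanmin(q,0).round(3),np.nanmax(q,0).round(3))
E
```

```text
pics
0.0 [0.27883886 0.55878196 0.23043959] [[-0.895  0.446 -0.001]
 [ 0.446  0.895 -0.002]
 [-0.    -0.002 -1.   ]] 0.08530980297460158 [ 0.38166682 -0.05745018 -0.43318226]
top [ 0.46594861 -0.04372226  1.23169782] 52.06649362899233
orange [  84   47  197   21 1957] [0.9212 0.1629 0.2135] [ 0.906 -0.07   0.174] [0.928 0.403 0.271]
orange [282  48   5  43 158] [ 0.8707 -0.0774  0.294 ] [ 0.83  -0.082  0.249] [ 0.914 -0.074  0.302]
orange [ 44  51  28  50 363] [0.8896 0.514  0.0915] [0.84  0.403 0.082] [0.986 0.552 0.3  ]
orange [ 84  83 197  13 663] [0.8421 0.1672 0.2092] [ 0.834 -0.074  0.152] [0.863 0.404 0.215]
orange [  95  106  188   30 1346] [0.7828 0.1211 0.1002] [ 0.758 -0.08   0.04 ] [0.843 0.404 0.191]
orange [111 130 165  17 716] [0.7659 0.2345 0.0137] [ 0.735 -0.065  0.005] [0.786 0.407 0.11 ]
orange [124 166  59  14 283] [0.6664 0.282  0.0339] [0.651 0.192 0.003] [0.682 0.356 0.04 ]
blue [199 192  27  26 406] [0.5796 0.1041 0.0657] [0.541 0.066 0.017] [0.611 0.14  0.072]
side [0.46508104 0.81509485 0.69147703] 49.55142191600158
orange [300 166  24  15 249] [ 0.5275 -0.2356  0.0655] [ 0.493 -0.285  0.054] [ 0.559 -0.214  0.07 ]
blue [258 245  33  25 512] [0.5789 0.1116 0.0657] [0.543 0.057 0.054] [0.616 0.138 0.07 ]
blue [320 348  50  10 171] [0.4292 0.2832 0.0096] [0.381 0.272 0.003] [0.468 0.299 0.014]
```

View pics/top0.png

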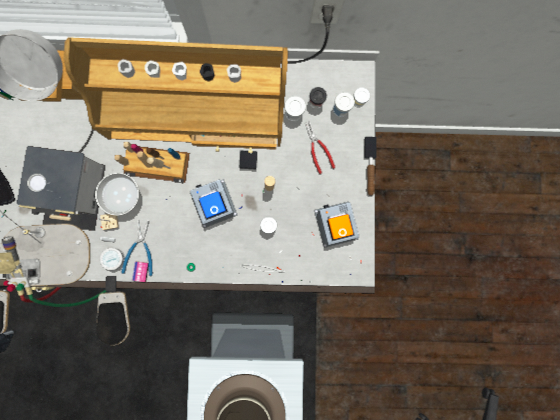

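View pics/side0.png

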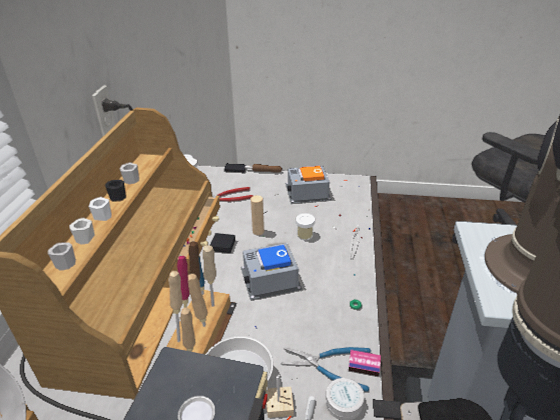

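Top view: orange hatch at about (341,224), ring at (342,232), and the blue one at (213,203). The jar (268,225) and dowel (269,182) stand between them. Next I measure the hatch pose.

Run:
```python
from h import *
im=cv2.imread("pics/top0.png");P=np.load("top0.npy")
sub=np.zeros(im.shape[:2],bool); sub[195:255,310:368]=1
hsv=cv2.cvtColor(im,cv2.COLOR_BGR2HSV)
m=sub&(hsv[...,1]>150)&(hsv[...,0]<28)&(hsv[...,2]>140)&(P[...,2]>.06)
q=P[m]; print(m.sum(),q.mean(0),q.min(0),q.max(0))
r=cv2.minAreaRect(q[:,:2].astype(np.float32)*1000);print("hatch",r)
b=sub&(P[...,2]>.045)
print("body",b.sum(),cv2.minAreaRect(P[b][:,:2].astype(np.float32)*1000),np.nanmedian(P[b],0))
w=sub&(hsv[...,1]<60)&(hsv[...,2]>200)&(P[...,2]>.063); print("ring",w.sum(),P[w].mean(0))
side=np.load("side0.npy"); im2=cv2.imread("pics/side0.png");h2=cv2.cvtColor(im2,cv2.COLOR_BGR2HSV)
s2=np.zeros(im2.shape[:2],bool); s2[160:185,295:330]=1
m=s2&(h2[...,1]>150)&(h2[...,0]<28)&(side[...,2]>.06);q=side[m];print("side",q.mean(0),cv2.minAreaRect(q[:,:2].astype(np.float32)*1000))
# orange-free dump of jar, dowel
for n,(u,v) in dict(jar=(268,225),dowel=(269,181)).items(): print(n,np.nanmedian(P[v-3:v+4,u-3:u+4].reshape(-1,3),0))
```

```text
386 [ 0.52643166 -0.24887994  0.06542182] [ 0.49222898 -0.2808169   0.06014875] [ 0.55862819 -0.21670807  0.07220742]
hatch ((524.9801025390625, -249.89910888671875), (57.45076370239258, 55.85438919067383), 15.403942108154297)
body 1109 ((533.5067138671875, -247.85446166992188), (99.43228912353516, 89.35890197753906), 15.21767807006836) [ 0.53478248 -0.24664354  0.05771641]
ring 25 [ 0.52984106 -0.2483248   0.06586535]
side [ 0.52648605 -0.24296303  0.06565925] ((525.8743896484375, -247.90277099609375), (55.413387298583984, 61.633541107177734), 15.889059066772461)
jar [ 0.52416941 -0.05164336  0.04856209]
dowel [ 0.6386666  -0.05127112  0.09961949]
```

Box centre is (533.5, −247.9) mm with a yaw of about 15.3°. The body and hatch sizes and the two cameras agree, so the ring is at (509, −254.6, 66). I'll move over it with the fingers shut.

```bash
python3 -m crank '[[[-1,-1.1,0],[0,0,0]],[[-1.9,-2.1,0],[0,0,0]],[[-1.9,-2.1,0],[0,0,0]],[[-1.9,-2.1,0],[0,0,0]],[[-1.9,-2.1,0],[0,0,0]],[[-1.9,-2.1,0],[0,0,0]],[[-1.9,-2.1,0],[0,0,0]],[[-1.9,-2.1,0],[0,0,0]],[[-1.9,-2.1,0],[0,0,0]],[[-1.9,-2.1,0],[0,0,0]]]' 0 40
python3 -m crank '[[[-1.9,-2.1,0],[0,0,0]],[[-1.9,-2.1,0],[0,0,0]],[[-1.9,-2.1,0],[0,0,0]],[[-1.9,-2.1,0],[0,0,0]],[[-1.9,-2.1,0],[0,0,0]],[[-1.9,-2.1,0],[0,0,0]],[[-1.9,-2.1,0],[0,0,0]],[[-1.9,-2.1,0],[0,0,0]],[[-1.9,-2.1,0],[0,0,0]],[[-1.9,-2.1,0],[0,0,0]]]'
python3 -m crank '[[[-1.9,-2.1,0],[0,0,0]],[[-1.9,-2.1,0],[0,0,0]],[[-1.9,-2.1,0],[0,0,0]],[[-1.9,-2.1,0],[0,0,0]],[[-1.9,-2.1,0],[0,0,0]],[[-1.9,-2.1,0],[0,0,0]],[[-1.9,-2.1,0],[0,0,0]],[[-1.9,-2.1,0],[0,0,0]],[[-1.9,-2.1,0],[0,0,0]],[[-1,-1.1,0],[0,0,0]]]'
python3 -m crank '[[[0,0,0],[0,0,0.12]],[[0,0,0],[0,0,0.12]],[[0,0,0],[0,0,0.12]],[[0,0,0],[0,0,0.12]],[[0,0,0],[0,0,0.12]],[[0,0,0],[0,0,0.12]],[[0,0,0],[0,0,0.12]],[[0,0,0],[0,0,0.12]],[[0,0,0],[0,0,0.12]],[[0,0,0],[0,0,0.12]]]'
python3 -m crank '[[[0,0,0],[0,0,0.12]],[[0,0,0],[0,0,0.12]],[[0,0,0],[0,0,0.12]],[[0,0,0],[0,0,0.12]],[[0,0,0],[0,0,0.12]],[[0,0,0],[0,0,0.12]],[[0,0,0],[0,0,0.12]],[[0,0,0],[0,0,0.12]],[[0,0,0],[0,0,0.12]],[[0,0,0],[0,0,0.12]]]'
python3 -c "
from h import *
s=get_state();R=np.array(s['orientation']);print(R.round(3),s['qpos'],s['force'])
d=np.array([.5089,-.2546,.1])-s['eef_pos'];print('tool shift cm to above ring z=.1',(R.T@d*100).round(2),'yaw of tool x',np.degrees(np.arctan2(R[1,0],R[0,0])))
im,dd=get_image('wrist');cv2.imwrite('pics/w1.png',im)"
```

```text
clock: 0.93
eef_pos: [0.3517, 0.2979, 0.2311]
orientation: [[-0.895, 0.446, -0.0], [0.446, 0.895, -0.0], [0.0, -0.0, -1.0]]
force: [1.5, -0.9, -0.6]
width: 0.0001
gripper_force: 0.0
clock: 1.77
eef_pos: [0.4279, 0.0253, 0.2312]
orientation: [[-0.895, 0.446, -0.0], [0.446, 0.895, 0.0], [0.0, 0.0, -1.0]]
force: [0.8, 0.3, 0.1]
width: -0.0
gripper_force: 0.0
clock: 2.6
eef_pos: [0.5006, -0.2364, 0.2311]
orientation: [[-0.894, 0.449, -0.0], [0.449, 0.894, -0.002], [-0.0, -0.001, -1.0]]
force: [0.4, -0.2, -0.2]
width: 0.0001
gripper_force: 0.0
clock: 3.43
eef_pos: [0.5004, -0.2328, 0.231]
orientation: [[0.098, 0.995, -0.001], [0.995, -0.098, 0.0], [0.0, -0.001, -1.0]]
force: [-0.1, 0.3, 0.3]
width: -0.0001
gripper_force: 0.0
clock: 4.27
eef_pos: [0.5005, -0.2327, 0.231]
orientation: [[0.963, 0.27, -0.0], [0.27, -0.963, 0.0], [-0.0, -0.0, -1.0]]
force: [-0.6, 0.2, -0.3]
width: -0.0001
gripper_force: 0.0
[[ 0.963  0.27  -0.   ]
 [ 0.27  -0.963  0.   ]
 [-0.    -0.    -1.   ]] [-26.85552199  27.04517587  64.85856117 104.49313381 -26.82110977
  65.82992219 -27.28555895] [-0.61982303  0.19641217 -0.28817933]
tool shift cm to above ring z=.1 [ 0.22  2.34 13.1 ] yaw of tool x 15.646759545174891
```

View pics/w1.png

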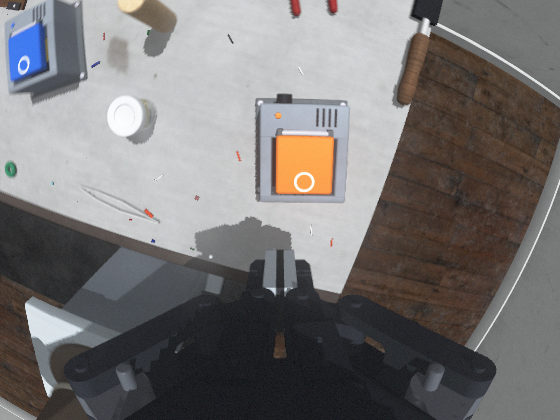

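Wrist view: the ring is at (304,182), the hatch square to the tool, and the jar and dowel well to the left. I'll check the ring position through the fisheye and then descend.

```bash
python3 - <<'E'
from h import *
c=camera_params("wrist"); f=210/np.tan(np.radians(c["fov_y"])/2)
def ray(u,v,z):
    a=np.array([u-c["cx"],v-c["cy"]]); r=np.hypot(*a); t=r/f
    d=np.array(c["orientation"])@np.r_[a/r*np.sin(t),np.cos(t)]
    o=np.array(c["origin"]); return o+d*(z-o[2])/d[2]
print("ring",ray(304,182,.066).round(4), "hatch front corners",ray(277,194,.066).round(4),ray(333,194,.066).round(4))
E
python3 -m crank '[[[0,0.5,1],[0,0,0]],[[0,0.5,1.5],[0,0,0]],[[0.1,0.5,1.5],[0,0,0]],[[0.1,0.5,1.5],[0,0,0]],[[0,0.3,1.5],[0,0,0]],[[0,0,1.5],[0,0,0]],[[0,0,1.5],[0,0,0]],[[0,0,1.5],[0,0,0]],[[0,0,1],[0,0,0]],[[0,0,0],[0,0,0]]]'
```

```text
ring [ 0.5095 -0.2532  0.066 ] hatch front corners [ 0.4909 -0.231   0.066 ] [ 0.5056 -0.2844  0.066 ]
clock: 5.15
eef_pos: [0.5076, -0.254, 0.1039]
orientation: [[0.961, 0.277, -0.003], [0.277, -0.961, 0.001], [-0.003, -0.002, -1.0]]
force: [-0.7, 1.3, -0.3]
width: 0.0
gripper_force: 0.0
```

```bash
python3 -m crank '[[[0,0,0.6],[0,0,0]],[[0,0,0.6],[0,0,0]],[[0,0,0.6],[0,0,0]],[[0,0,0.6],[0,0,0]],[[0,0,0.5],[0,0,0]],[[0,0,0.3],[0,0,0]],[[0,0,0.2],[0,0,0]],[[0,0,0.1],[0,0,0]],[[0,0,0],[0,0,0]],[[0,0,0],[0,0,0]]]'
```

```text
clock: 5.98
eef_pos: [0.509, -0.2547, 0.0714]
orientation: [[0.961, 0.275, 0.0], [0.275, -0.961, -0.0], [0.0, 0.0, -1.0]]
force: [0.3, -0.1, -0.0]
width: -0.0003
gripper_force: 0.0
```

```bash
python3 -m crank '[[[0,0,0.1],[0,0,0]],[[0,0,0.1],[0,0,0]],[[0,0,0.1],[0,0,0]],[[0,0,0.1],[0,0,0]],[[0,0,0.1],[0,0,0]],[[0,0,0.1],[0,0,0]],[[0,0,0.1],[0,0,0]],[[0,0,0.1],[0,0,0]],[[0,0,0.1],[0,0,0]],[[0,0,0],[0,0,0]]]'
```

```text
clock: 6.82
eef_pos: [0.5087, -0.2547, 0.0621]
orientation: [[0.961, 0.275, -0.0], [0.275, -0.961, 0.0], [-0.0, -0.0, -1.0]]
force: [-2.1, -0.2, 2.6]
width: -0.0003
gripper_force: 1.7
```

```bash
python3 -m crank '[[[0,0,0.04],[0,0,0]],[[0,0,0.04],[0,0,0]],[[0,0,0.04],[0,0,0]],[[0,0,0.04],[0,0,0]],[[0,0,0.03],[0,0,0]],[[0,0,0],[0,0,0]],[[0,0,0],[0,0,0]],[[0,0,0],[0,0,0]],[[0,0,0],[0,0,0]],[[0,0,0],[0,0,0]]]'
```

```text
clock: 7.65
eef_pos: [0.5089, -0.2548, 0.0607]
orientation: [[0.961, 0.275, 0.0], [0.275, -0.961, -0.0], [0.0, 0.0, -1.0]]
force: [-3.2, 0.3, 7.1]
width: 0.0001
gripper_force: 3.7
```

```bash
python3 -m crank '[[[0,0,-0.3],[0,0,0]],[[0,0,-0.8],[0,0,0]],[[0,0,-1.5],[0,0,0]],[[0,0,-1.5],[0,0,0]],[[0,0,-1.5],[0,0,0]],[[-0.8,0,-1.5],[0,0,0]],[[-1.5,0,-1.5],[0,0,0]],[[-2,0,-1.5],[0,0,0]],[[-2,0,-1],[0,0,0]],[[-1.5,0,-0.5],[0,0,0]]]'
python3 -m crank '[[[0,0,0],[0,0,0]],[[0,0,0],[0,0,0]],[[0,0,0],[0,0,0]],[[0,0,0],[0,0,0]],[[0,0,0],[0,0,0]],[[0,0,0],[0,0,0]],[[0,0,0],[0,0,0]],[[0,0,0],[0,0,0]],[[0,0,0],[0,0,0]],[[0,0,0],[0,0,0]]]'
python3 -m crank '[[[0,0,0],[0,0,0]],[[0,0,0],[0,0,0]],[[0,0,0],[0,0,0]],[[0,0,0],[0,0,0]],[[0,0,0],[0,0,0]],[[0,0,0],[0,0,0]],[[0,0,0],[0,0,0]],[[0,0,0],[0,0,0]],[[0,0,0],[0,0,0]],[[0,0,0],[0,0,0]]]'
python3 - <<'E'
from h import *
im,P=cloud("side"); cv2.imwrite("pics/side1.png",im)
w,_=get_image("wrist")
cv2.imwrite("pics/pop.png",np.vstack([cv2.resize(im[140:220,270:350],(280,280),interpolation=2),]) if 0 else np.hstack([w[:300,200:500],cv2.resize(im[140:220,270:350],(300,300),interpolation=cv2.INTER_CUBIC)]))
hsv=cv2.cvtColor(im,cv2.COLOR_BGR2HSV)
m=np.zeros(im.shape[:2],bool);m[140:190,290:335]=1
m&=(hsv[...,1]>150)&(hsv[...,0]<28)&(P[...,2]>.05); q=P[m]
l=(q-[.5335,-.2479,0])@np.array([[.9646,-.2639,0],[.2639,.9646,0],[0,0,1]])
print(m.sum(),"box frame (x,y) z range",np.percentile(l,[2,98],0).round(3))
E
```

```text
clock: 8.48
eef_pos: [0.433, -0.2769, 0.1778]
orientation: [[0.962, 0.274, 0.002], [0.274, -0.962, -0.0], [0.001, 0.001, -1.0]]
force: [-0.1, 0.2, 0.7]
width: 0.0008
gripper_force: 0.0
clock: 9.32
eef_pos: [0.4339, -0.2761, 0.1763]
orientation: [[0.961, 0.275, -0.0], [0.275, -0.961, -0.0], [-0.0, 0.0, -1.0]]
force: [0.5, -0.3, -0.1]
width: 0.0001
gripper_force: 0.0
clock: 10.15
eef_pos: [0.4339, -0.276, 0.1764]
orientation: [[0.961, 0.275, 0.0], [0.275, -0.961, 0.0], [0.0, -0.0, -1.0]]
force: [0.3, 0.1, -0.9]
width: -0.0001
gripper_force: 0.0
225 box frame (x,y) z range [[-0.006 -0.025  0.068]
 [ 0.024  0.031  0.117]]
```

View pics/pop.png

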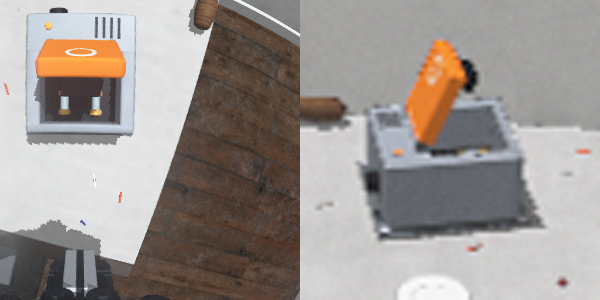

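The wrist/side crop shows the orange hatch popped up and standing still at about 1.15 rad, with its edge at z≈0.117 and 28 mm in front of the hinge. Next I lower the fingers in front of it and push.

```bash
python3 -m crank '[[[0,0,0.5],[0,0,0]],[[0,0,1.2],[0,0,0]],[[0,0,1.5],[0,0,0]],[[0,0,1.5],[0,0,0]],[[0,0,1.5],[0,0,0]],[[0,0,1.2],[0,0,0]],[[0,0,1],[0,0,0]],[[0,0,0.4],[0,0,0]],[[0,0,0],[0,0,0]],[[0,0,0],[0,0,0]]]'
python3 -m crank '[[[0.5,0,0],[0,0,0]],[[1,0,0],[0,0,0]],[[1,0,0],[0,0,0]],[[1,0,0],[0,0,0]],[[1,0,0],[0,0,0]],[[0.6,0,0],[0,0,0]],[[0.4,0,0],[0,0,0]],[[0.4,0,0],[0,0,0]],[[0.3,0,0],[0,0,0]],[[0.3,0,0],[0,0,0]]]'
python3 -m crank '[[[0.3,0,0],[0,0,0]],[[0.3,0,0],[0,0,0]],[[0.3,0,0],[0,0,0]],[[0.3,0,0],[0,0,0]],[[0.3,0,0],[0,0,0]],[[0.3,0,0],[0,0,0]],[[0.3,0,0],[0,0,0]],[[0.2,0,0],[0,0,0]],[[0,0,0],[0,0,0]],[[0,0,0],[0,0,0]]]'
python3 - <<'E'
from h import *
s=get_state();d=np.array(s["eef_pos"])-[.5335,-.2479,0];print("TCP short of hinge mm",21.5-1000*(d[0]*.9646+d[1]*.2639),s["force"])
E
```

```text
clock: 11.08
eef_pos: [0.4339, -0.2764, 0.0885]
orientation: [[0.961, 0.275, -0.0], [0.275, -0.961, -0.0], [-0.0, 0.0, -1.0]]
force: [-0.3, -0.2, -0.1]
width: -0.0001
gripper_force: 0.0
clock: 11.92
eef_pos: [0.4964, -0.2582, 0.0884]
orientation: [[0.961, 0.275, -0.0], [0.275, -0.961, -0.0], [-0.0, -0.0, -1.0]]
force: [-0.0, -0.2, -0.4]
width: 0.0002
gripper_force: 0.0
clock: 12.75
eef_pos: [0.5187, -0.2517, 0.0883]
orientation: [[0.961, 0.275, 0.0], [0.275, -0.961, -0.0], [0.0, 0.0, -1.0]]
force: [-0.3, 0.5, 0.1]
width: -0.0001
gripper_force: 0.0
TCP short of hinge mm 36.77516729966468 [-0.32241096  0.50297916  0.09807886]
```

```bash
python3 -m crank '[[[0.15,0,0],[0,0,0]],[[0.15,0,0],[0,0,0]],[[0.15,0,0],[0,0,0]],[[0.15,0,0],[0,0,0]],[[0.15,0,0],[0,0,0]],[[0.15,0,0],[0,0,0]],[[0.1,0,0],[0,0,0]],[[0.1,0,0],[0,0,0]],[[0,0,0],[0,0,0]],[[0,0,0],[0,0,0]]]'
```

```text
clock: 13.58
eef_pos: [0.5293, -0.2487, 0.0884]
orientation: [[0.961, 0.275, 0.0], [0.275, -0.961, 0.0], [0.0, 0.0, -1.0]]
force: [0.2, -0.7, 0.1]
width: 0.0
gripper_force: 0.0
```

Not at the stop yet, so I creep on in small steps.

```bash
python3 -m crank '[[[0.05,0,0],[0,0,0]],[[0.05,0,0],[0,0,0]],[[0.05,0,0],[0,0,0]],[[0.05,0,0],[0,0,0]],[[0.05,0,0],[0,0,0]],[[0.05,0,0],[0,0,0]],[[0,0,0],[0,0,0]],[[0,0,0],[0,0,0]],[[0,0,0],[0,0,0]],[[0,0,0],[0,0,0]]]'
python3 - <<'E'
from h import *
im,P=cloud("side"); w,_=get_image("wrist")
cv2.imwrite("pics/push.png",np.hstack([w[:300,200:500],cv2.resize(im[140:220,270:350],(300,300),interpolation=cv2.INTER_CUBIC)]))
E
```

```text
clock: 14.42
eef_pos: [0.532, -0.2479, 0.0884]
orientation: [[0.961, 0.275, 0.0], [0.275, -0.961, 0.0], [0.0, -0.0, -1.0]]
force: [-0.1, -0.1, 0.8]
width: 0.0001
gripper_force: 0.2
```

View pics/push.png

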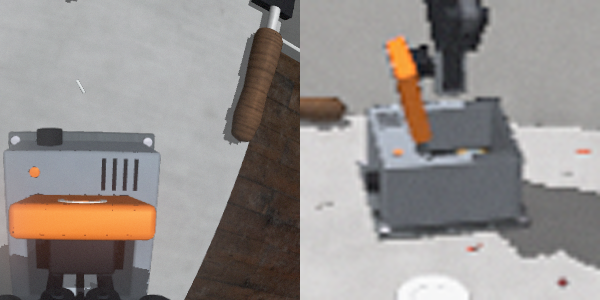

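The hatch now leans just past upright, with the fingers against its underside block and no force from the stop yet. I creep on until I feel it.

```bash
python3 -m crank '[[[0.05,0,0],[0,0,0]],[[0.05,0,0],[0,0,0]],[[0.05,0,0],[0,0,0]],[[0.05,0,0],[0,0,0]],[[0,0,0],[0,0,0]],[[0,0,0],[0,0,0]],[[0,0,0],[0,0,0]],[[0,0,0],[0,0,0]],[[0,0,0],[0,0,0]],[[0,0,0],[0,0,0]]]'
```

```text
clock: 15.35
eef_pos: [0.5328, -0.2478, 0.0883]
orientation: [[0.962, 0.274, -0.002], [0.274, -0.962, 0.0], [-0.002, -0.001, -1.0]]
force: [-4.6, -1.3, 3.0]
width: 0.0
gripper_force: 2.6
```

It's at the stop: force is up to 4.6 N and motion blocked. Backing straight off, then up.

```bash
python3 -m crank '[[[-0.3,0,0],[0,0,0]],[[-0.6,0,0],[0,0,0]],[[-1,0,0],[0,0,0]],[[-1.5,0,0],[0,0,0]],[[-1.5,0,0],[0,0,0]],[[-1.5,0,0],[0,0,0]],[[-1.5,0,0],[0,0,0]],[[-1,0,0],[0,0,0]],[[-0.5,0,0],[0,0,0]],[[0,0,0],[0,0,0]]]'
python3 -m crank '[[[0,0,-0.5],[0,0,0]],[[0,0,-1.2],[0,0,0]],[[0,0,-1.5],[0,0,0]],[[0,0,-1.5],[0,0,0]],[[0,0,-1.5],[0,0,0]],[[0,0,-1.5],[0,0,0]],[[0,0,-1.2],[0,0,0]],[[0,0,-0.5],[0,0,0]],[[0,0,0],[0,0,0]],[[0,0,0],[0,0,0]]]'
python3 - <<'E'
from h import *
im,P=cloud("side"); w,_=get_image("wrist")
cv2.imwrite("pics/end.png",np.hstack([w[:300,:500],cv2.resize(im[140:220,270:350],(300,300),interpolation=cv2.INTER_CUBIC)]))
E
```

```text
clock: 16.18
eef_pos: [0.4426, -0.2737, 0.0886]
orientation: [[0.962, 0.274, 0.0], [0.274, -0.962, 0.0], [0.0, -0.0, -1.0]]
force: [-0.6, -0.8, -0.5]
width: -0.0003
gripper_force: 0.0
clock: 17.02
eef_pos: [0.4438, -0.2729, 0.1823]
orientation: [[0.961, 0.276, 0.0], [0.276, -0.961, 0.0], [0.0, -0.0, -1.0]]
force: [-0.1, -0.1, 0.4]
width: 0.0003
gripper_force: 0.0
```

View pics/end.png

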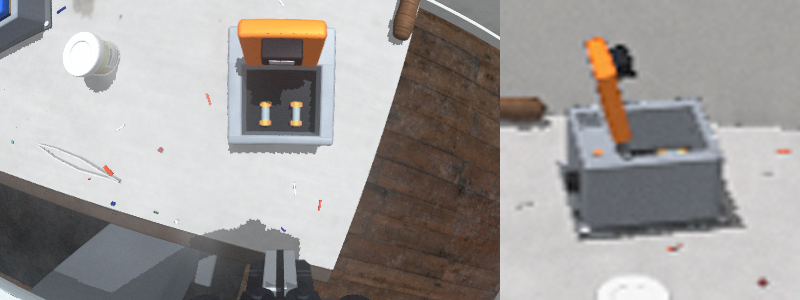

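The orange hatch stands open, leaning past upright, with the fuses in view. The jar is untouched and the fingers are clear.

```bash
python3 -c "
from rig import *
print(finish_job())"
```

```text
the job is handed in; nothing more can be done
None
```

The orange fuse hatch popped up after one press and was pushed back to its stop; it stands open past upright, with the arm clear, nothing else touched, and the job handed in at about 17 s.

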